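# Check in two returned specimen slides at the library's discovery table

### The job

Two specimen slides, a short one and a long one, have come back and stand on edge in the returns rail: put the short one away in the empty pocket of the filing block's short row, set down and not dropped, either way round. Then take the long one, find its frosted label end by the corner notch, and hold it behind the magnifier, about 10 cm below the lens on its optical axis, label face up to the glass and square to it, slide level across, with the frosted label in the middle of the lens; finish while still holding it there, motionless. Do not touch the magnifier, and leave the black basket and the filed slides where they are.

Things in the scene. Friction and masses are not known exactly. Their poses are not given: they have to be found in the camera images.
- long_slide: clear cast-acrylic slide, 90 x 45 x 9 mm thick, 43 g, standing on a long edge in the rail's groove, -x side. Its +x end is frosted matte white over 24 mm, on the +y face only (the label face); that end's upper corner has an 10 x 10 mm notch (upper left as one looks at the label). Origin: middle of the bottom edge; +x to the frosted notched end, +z to the notched long edge, +y out of the label face.
- long_slide_label (a point): centre of the long slide's frosted label area, on the label face: 33 mm along +x, 4.5 mm along +y and 20 mm along +z from the slide's origin.
- short_slide: clear cast-acrylic slide, 60 x 45 x 9 mm thick, 29 g, standing on a long edge in the rail's groove, +x side. Its +x end is frosted matte white over 24 mm, on the +y face only (the label face); that end's upper corner has an 10 x 10 mm notch (upper left as one looks at the label). Origin: middle of the bottom edge; +x to the frosted notched end, +z to the notched long edge, +y out of the label face.
- short_slide_label (a point): centre of the short slide's frosted label area, on the label face: 18 mm along +x, 4.5 mm along +y and 20 mm along +z from the slide's origin.
- rail: returns rail: fixed wooden bar 210 x 50 x 26 mm high, at any heading, with one groove along its x axis, 12 mm wide, 16 mm deep (floor 10 mm above the table, lips chamfered 3 mm). The two returned slides stand in it end to end and stick up 29 mm above its top. Origin: centre of its underside.
- block: filing block: fixed, wood, 246 x 114 x 26 mm high, any way round; two rows along x, grooves 12 mm wide, 16 mm deep (floor 10 mm above the table, lips chamfered 3 mm). Short row at y = -32 mm: 3 pockets 72 mm long at x = -78, 0, 78. Long row at y = 32: 2 pockets 104 mm long at x = -55, 55. Filed slides stand notched edge up, frosted end to +x, 29 mm proud. Origin: centre of underside.
- free_pocket (a point): centre of the floor of the only empty pocket of the short row (block x = +78, y = -32, z = +10 mm); axes as the block's.
- filed_short_1: short slide (60 x 45 x 9 mm, origin at the middle of its bottom edge); stands in the short row's pocket at block x = -78 mm, frosted end to the block's +x. Same make and axes as short_slide. Bystander: leave it in place.
- filed_short_2: short slide (60 x 45 x 9 mm, origin at the middle of its bottom edge); stands in the short row's middle pocket, frosted end to the block's +x. Same make and axes as short_slide. Bystander: leave it in place.
- filed_long: long slide (90 x 45 x 9 mm, origin at the middle of its bottom edge); stands in the long row's pocket at block x = -55 mm, frosted end to the block's +x. Same make and axes as long_slide. Bystander: leave it in place.
- magnifier: stand magnifier, fixed: round grey foot 140 mm across and a bent steel neck rising from it to the lens's lower edge, beyond the lens as seen from the robot. Origin: on the table right under the lens's centre; the foot's centre lies 110 mm along +x, on the side where the reader sits.
- lens: the magnifier's round lens, clear opening 100 mm, 125 mm over the frame. Origin: centre of the glass, 270 mm above the table, 110 mm nearer the robot than the foot's centre. +z: optical axis, up towards the reader, 45 degrees above level; +y level across the lens; +x down its slope to the neck. What is to be read is held on the -z side (below, on the robot's side).
- dark_basket: black round plastic basket, 82 mm across the rim, 78 mm high, 90 g; bystander. Origin: centre of its underside.
Not all that is in view belongs to the job. Leave any blue or red look-alike of the short_slide alone.

How it is judged:
By the outcome, as a careful person would: the job done as asked, in the order asked, and still so for the second after the job is handed in, while the arm keeps its last pose, push and grip.
It also fails if it takes over 56 s, if anything falls off the work surface, if the arm or the gripper's body presses on something with over 40 N, if the wrist force passes 120 N, or if a joint passes its speed limit or range.

### The arm

A 6-joint arm with a two-finger parallel gripper is mounted at the origin on the work surface. World frame = base frame: x ahead of the robot, y to its left, z up, the work surface at z = 0. Lengths are in m, angles in degrees, forces in N, time in s.
With the tool pointing down it reaches from about 0.325 to 0.9 m from the base axis. Payload 6.1 kg.
Tool frame: the origin (TCP) lies at the very end of the fingers, on their centre line; the grasp point (between the pads) lies 19 mm behind it (robot.grip_point_offset is the distance from the TCP to the grasp point, in m); z points along the fingers, y is the direction in which the jaws open and shut (so a half turn about z gives the same grasp; the last joint's range is limited). The gripper opens to 85 mm and grips with 20 to 120 N. Pads are 22 mm wide; open, the fingers measure 114 mm over their backs; the gripper's body (76 mm by 85 mm) begins 54 mm behind the grasp point. The pads swing forward as they close: fully open they stand 13 mm farther back than shut.
Start: joints at [67.775, 12.628, 87.462, -0, 79.91, -7.225], TCP at [0.162, 0.604, 0.231] pointing down, gripper open.
Joint ranges: [-170.65, 170.65], [-52.31, 119.04], [5.05, 147.46], [-71.25, 251.25], [11.57, 151.72], [-153.62, 153.62]. Speed limits (degrees/s): [147.25, 147.25, 172.46, 180, 180, 180].

### API

Orientations are given as a 3x3 rotation matrix whose columns are the frame's x, y, z axes.
In Python, from rig import robot gives the robot as it stands.
- The arm moves only by the tool step_arm, never from a script. Its argument "targets" is a list of rows, each a list of 5 numbers: the shift along the tool's x, y, z in mm, then the turn about the tool's z in rad, then the opening, from 0 (shut) to 1 (fully open). In form: [[dx, dy, dz, twist, hand], ...]. A call has 1 to 12 rows; each row shifts and turns the commanded pose from where the row before left it, along the tool's axes as they then stand; what a row does not reach is not made up. A row lasts 1/12 s, in which the tool goes at most 41.7 mm and 7.16 degrees, less where a joint would pass 70% of its speed; a pose out of reach is approached as far as the arm can. A call with a gripper value outside its range is refused whole. The fingers move at their own pace and stop on an object; "force" is the grip in N (left out, the last holds). Time passes only in rows, so rows that do not move let the fingers close. It gives the time, the measured TCP pose, the force and the opening at its end, in the units of the state.
- robot.get_state(): the state, without advancing time (a new reading comes with each control period).
- robot.get_image(name): name is "scene" or "top" or "wrist"; returns (picture, depth): 480x640x3 uint8, red, green, blue; 480x640 float32, m along the optical axis (not along the pixel's ray), 0 where there is no reading.
- robot.camera_model(name): a dict with "mtx" (3x3 intrinsics, pixels), "dist" ([k1, k2, p1, p2, k3] as OpenCV has them; the pictures are not rectified), "rvec" (rotation vector, rad) and "tvec" (3), from world to camera coordinates, as OpenCV has them. Camera axes: x right, y down, z forward; pixel columns grow to the right and rows downward; lengths in m; the calibration is good to about 2 mm. A picture is of the moment at which its call begins: read the wrist's pose just before it. camera_model takes no time and is no camera call; for the wrist camera it gives the pose at the moment of the call.
- robot.finish_job(): hands the job in, once; it reports no verdict.
The state is a dict: "t": time; "q": joint angles; "joint_velocities": joint speeds; "joint_torque": joint torques, N m; "ee_pos": TCP position; "tcp_rot": TCP orientation; "wrist_force": force on the tool from outside, world axes, zero at the start; "torque": the same for the moment, N m; "gripper_width": opening from 0.0 (shut) to 1.0 (fully open).
Only numpy, scipy, OpenCV 4.12 (cv2) and the standard library are available. Lean on these libraries where they do the work, as an engineer would, in place of code of your own. Each camera call takes 0.05 s, during which the arm holds its last target. There are 200 camera calls.

## Working session

There is one attempt and no reset: what is moved stays moved. The work goes in short steps, Python scripts to look and compute and a tool call to move; the robot and the scene stay as the last step left them, time stands still between calls to the robot, and variables do not carry over. Pictures are saved under pics/ and viewed, about 8 in all and at most 12, crops included, and the job is handed in when it is done.

Besides the shell and the picture viewer there is one more tool, called after "Emit:" as a command line: name --pt "numbers of a row" for each row, then --argument value for the rest. step_arm: Moves the arm, as the interface text tells. Its arguments: {"type":"object","properties":{"targets":{"type":"array","items":{"type":"array","items":{"type":"number"}}},"force":{"type":"number"}},"required":["targets"]}

```bash
mkdir -p pics; ls
cat > h.py <<'E'
import numpy as np, cv2
from rig import robot
def cam(n):
    m=robot.camera_model(n); R=cv2.Rodrigues(np.array(m['rvec'],float))[0]
    return np.array(m['mtx'],float),np.array(m['dist'],float),R,np.array(m['tvec'],float).ravel()
def ray(n,px,c=None):
    K,d,R,t=c or cam(n)
    u=cv2.undistortPoints(np.array(px,float).reshape(-1,1,2),K,d).reshape(-1,2)
    dirs=np.c_[u,np.ones(len(u))]@R; return -R.T@t,dirs
def onz(n,px,z,c=None):
    o,d=ray(n,px,c); s=(z-o[2])/d[:,2]; return o+d*s[:,None]
def ondepth(n,px,dep,c=None):
    o,d=ray(n,px,c); return o+d*np.array(dep,float)[:,None]
def proj(n,P,c=None):
    K,d,R,t=c or cam(n)
    return cv2.projectPoints(np.array(P,float).reshape(-1,3),cv2.Rodrigues(R)[0],t,K,d)[0].reshape(-1,2)
def snap(n,f):
    c=cam(n); im,dep=robot.get_image(n); cv2.imwrite('pics/'+f+'.png',im[:,:,::-1]); np.savez('pics/'+f+'.npz',im=im,dep=dep,K=c[0],d=c[1],R=c[2],t=c[3]); return im,dep
def load(f):
    z=np.load('pics/'+f+'.npz'); return z['im'],z['dep'],(z['K'],z['d'],z['R'],z['t'])
E
python3 - <<'E'
from h import *
for n in('top','scene'):
    snap(n,n+'0'); c=cam(n); print(n,-c[2].T@c[3],c[2][2],c[0][0,0])
s=robot.get_state(); print(s['t'],s['ee_pos'],s['tcp_rot'],s['wrist_force'])
E
```

```text
pics
top [ 0.39377893 -0.00695639  1.29639029] [ 0.15793698 -0.00325676 -0.98744382] 543.9053546658629
scene [ 1.5322426  -0.14153408  0.94464271] [-0.77348138  0.11514847 -0.62327152] 563.3502101148276
0.1 [0.16153652 0.60319158 0.2302988 ] [[-9.65937006e-01  2.58776419e-01 -6.82669013e-04]
 [ 2.58777219e-01  9.65935599e-01 -1.66423964e-03]
 [ 2.28748328e-04 -1.78420984e-03 -9.99998382e-01]] [-0.10945032 -0.6800031  -0.34158982]
```

View pics/top0.png

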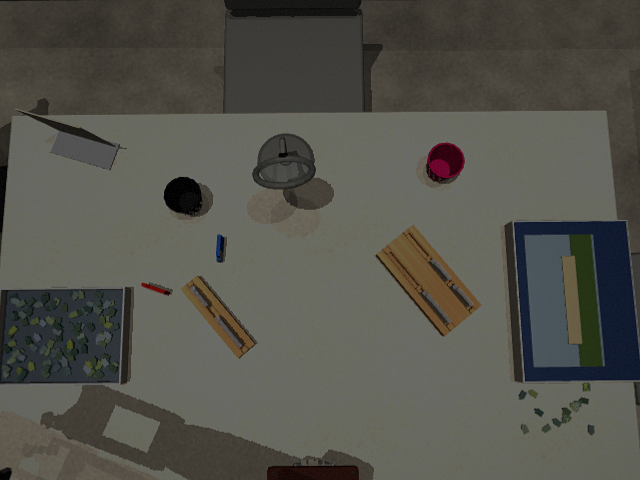

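View pics/scene0.png

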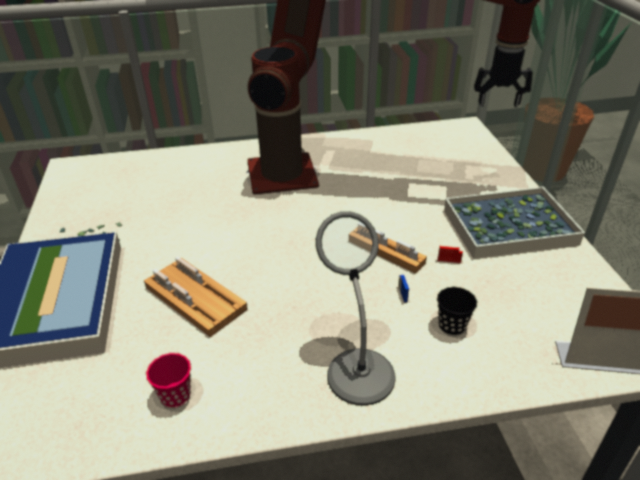

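The top view shows the rail at about (220,316), the block at (428,280), the magnifier at (284,162) and the black basket at (183,196). Red (156,288) and blue (220,248) items are look-alikes to leave alone. Next I'll enlarge the rail and the block.

Run:
```python
from h import *
im,dep,c=load('top0')
a=cv2.resize(im[262:367,165:270],(400,400),interpolation=cv2.INTER_CUBIC)
b=cv2.resize(im[220:340,370:490],(400,400),interpolation=cv2.INTER_CUBIC)
o=np.hstack([a,b]).astype(float)*1.6
cv2.imwrite('pics/c1.png',np.clip(o,0,255).astype(np.uint8)[:,:,::-1])
# wood mask rects
hsv=cv2.cvtColor(im,cv2.COLOR_RGB2HSV)
m=((hsv[...,0]>8)&(hsv[...,0]<24)&(hsv[...,1]>90)).astype(np.uint8)
m=cv2.morphologyEx(m,cv2.MORPH_CLOSE,np.ones((9,9)))
for k in cv2.findContours(m,0,2)[0]:
    if cv2.contourArea(k)>500:
        r=cv2.boxPoints(cv2.minAreaRect(k)); P=onz('top',r,.026,c); print(np.round(r),'\n',P.round(4),np.linalg.norm(P-np.roll(P,1,0),axis=1).round(3))
```

```text
[[267. 466.]
 [358. 466.]
 [358. 479.]
 [267. 479.]] 
 [[ 0.1077  0.0998  0.026 ]
 [ 0.1054 -0.1026  0.026 ]
 [ 0.0779 -0.102   0.026 ]
 [ 0.0802  0.0997  0.026 ]] [0.027 0.202 0.027 0.202]
[[180. 289.]
 [198. 274.]
 [255. 343.]
 [238. 358.]] 
 [[0.5045 0.3039 0.026 ]
 [0.5386 0.2635 0.026 ]
 [0.3769 0.1271 0.026 ]
 [0.3442 0.1673 0.026 ]] [0.211 0.053 0.211 0.052]
[[561. 256.]
 [574. 255.]
 [582. 342.]
 [569. 343.]] 
 [[ 0.5711 -0.5938  0.026 ]
 [ 0.5735 -0.624   0.026 ]
 [ 0.3718 -0.6248  0.026 ]
 [ 0.3695 -0.5954  0.026 ]] [0.202 0.03  0.202 0.029]
[[375. 255.]
 [413. 223.]
 [481. 305.]
 [443. 337.]] 
 [[ 0.5796 -0.1533  0.026 ]
 [ 0.6554 -0.2467  0.026 ]
 [ 0.4594 -0.3979  0.026 ]
 [ 0.3871 -0.3052  0.026 ]] [0.245 0.12  0.248 0.118]
```

View pics/c1.png

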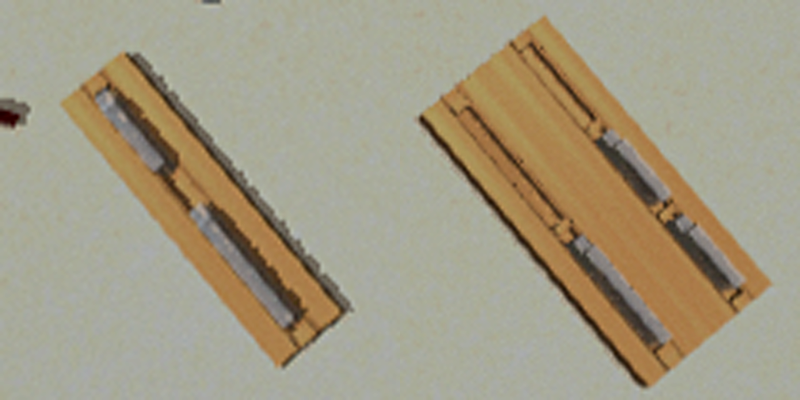

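The rail's short slide is the upper-left one and the long slide is the lower-right. The block's empty short pocket is at the top of its right-hand row, around crop (565,85). Now the magnifier position and the move towards the rail.

```bash
cat >> h.py <<'E'
def go(p,R=None,pos=None):
    s=robot.get_state(); R=np.array(s['tcp_rot']) if R is None else R
    return (R.T@(np.array(p)-np.array(s['ee_pos'] if pos is None else pos))*1000).round(1)
E
python3 - <<'E'
from h import *
K,d,R,t=cam('wrist'); s=robot.get_state(); T=np.array(s['tcp_rot'])
print('cam in tool',T.T@(-R.T@t-s['ee_pos']),'axis',T.T@R[2],'xaxis',T.T@R[0],K[0,0])
im,dep,c=load('scene0')
print('lens',onz('scene',[[347,243]],.27,c),'foot',onz('scene',[[361,376]],.012,c))
i2,d2,c2=load('top0'); print('top lens',onz('top',[[283.5,162]],.27,c2))
# lens ring mask in scene depth: points z 0.2..0.33 close to lens
v,u=np.mgrid[200:290,300:400]; px=np.c_[u.ravel(),v.ravel()]; dd=dep[v,u].ravel()
P=ondepth('scene',px,dd,c); ok=(dd>0)&(P[:,2]>.2)&(P[:,2]<.335)&(P[:,0]>.6)&(P[:,0]<.9); P=P[ok]; print(len(P),P.min(0),P.max(0))
# plane fit
rng=np.random.default_rng(0);best=None
for _ in range(400):
    q=P[rng.choice(len(P),3)]; n=np.cross(q[1]-q[0],q[2]-q[0]); l=np.linalg.norm(n)
    if l<1e-4: continue
    n/=l; inl=abs((P-q[0])@n)<.008
    if best is None or inl.sum()>best.sum(): best=inl
Q=P[best]; U,S,V=np.linalg.svd(Q-Q.mean(0)); print(best.sum(),'ctr',Q.mean(0),'n',V[2],(Q.min(0)+Q.max(0))/2)
print('short',onz('top',[[199.5,296]],.055,c2))
E
```

```text
cam in tool [ 0.07114839 -0.0012278  -0.14324324] axis [-0.28065655  0.00140773  0.95980723] xaxis [ 1.74568398e-03  9.99998019e-01 -9.56220290e-04] 380.2146205165924
lens [[0.71380814 0.05081652 0.27      ]] foot [[0.82849701 0.05907678 0.012     ]]
top lens [[0.72987986 0.04848555 0.27      ]]
3331 [ 0.66786192 -0.01042095  0.20923354] [0.783031   0.1124848  0.31583955]
3312 ctr [0.71594476 0.05028308 0.2688048 ] n [0.69620561 0.06054317 0.71528474] [0.72544646 0.05103192 0.26253655]
short [[0.48496718 0.25215946 0.055     ]]
```

Emit:
step_arm --pt "-33.6 -21.3 8.3 0 1" --pt "-33.6 -21.3 8.3 0 1" --pt "-33.6 -21.3 8.3 0 1" --pt "-33.6 -21.3 8.3 0 1" --pt "-33.6 -21.3 8.3 0 1" --pt "-33.6 -21.3 8.3 0 1" --pt "-33.6 -21.3 8.3 0 1" --pt "-33.6 -21.3 8.3 0 1" --pt "-33.6 -21.3 8.3 0 1" --pt "-33.6 -21.3 8.3 0 1" --pt "-33.6 -21.3 8.3 0 1" --pt "-33.6 -21.3 8.3 0 1"

```text
t: 1.1
ee_pos: [0.4858, 0.2507, 0.1311]
tcp_rot: [[-0.966, 0.259, -0.0], [0.259, 0.966, -0.0], [0.0, -0.0, -1.0]]
wrist_force: [1.2, 0.9, -0.3]
gripper_width: 1.003
```

Emit:
step_arm --pt "0 0 0 0.121 0.6" --pt "0 0 0 0.121 0.6" --pt "0 0 0 0.121 0.6" --pt "0 0 0 0.121 0.6" --pt "0 0 0 0.121 0.6" --pt "0 0 0 0.121 0.6" --pt "0 0 0 0.121 0.6" --pt "0 0 0 0.121 0.6" --pt "0 0 0 0.121 0.6"

```text
t: 1.85
ee_pos: [0.4847, 0.2523, 0.1312]
tcp_rot: [[-0.212, 0.977, -0.001], [0.977, 0.212, -0.0], [-0.0, -0.001, -1.0]]
wrist_force: [-0.2, -0.7, -0.1]
gripper_width: 0.603
```

Emit:
step_arm --pt "0 0 0 0.121 0.6" --pt "0 0 0 0.121 0.6" --pt "0 0 0 0.121 0.6" --pt "0 0 0 0.121 0.6" --pt "0 0 0 0.121 0.6" --pt "0 0 0 0.121 0.6" --pt "0 0 0 0.121 0.6" --pt "0 0 0 0.121 0.6" --pt "0 0 0 0.121 0.6" --pt "0 0 0 0 0.6" --pt "0 0 0 0 0.6"

```text
t: 2.77
ee_pos: [0.4848, 0.2524, 0.1314]
tcp_rot: [[0.761, 0.648, -0.001], [0.648, -0.761, -0.0], [-0.001, -0.0, -1.0]]
wrist_force: [-0.1, 0.6, 0.4]
gripper_width: 0.602
```

Run:
```python
from h import *
s=robot.get_state(); print(s['t'],s['ee_pos'],s['tcp_rot'],s['q'],s['gripper_width'])
im,dep=snap('wrist','w1')
cv2.imwrite('pics/w1b.png',np.clip(im.astype(float)*1.6,0,255).astype(np.uint8)[:,:,::-1])
```

```text
2.7667 [0.48478611 0.252362   0.13135726] [[ 7.61307494e-01  6.48390686e-01 -6.46711416e-04]
 [ 6.48390684e-01 -7.61307732e-01 -2.40967481e-04]
 [-6.48587471e-04 -2.35871308e-04 -9.99999762e-01]] [ 1.92317361e+01  7.40273704e+00  1.04627274e+02 -8.95974201e-04
  6.80095226e+01  6.88116900e+01] 0.6022959170015459
```

View pics/w1b.png

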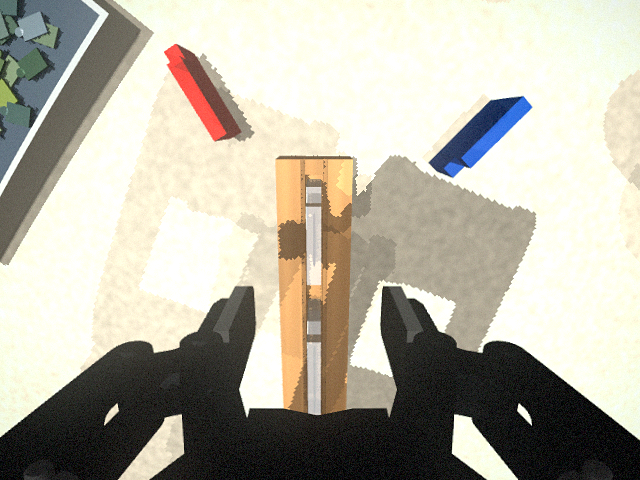

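The wrist view shows the red (205,95) and blue (480,135) look-alikes beside the rail. The real short slide is clear at (315,235) and the long one is at (315,375). Next I'll measure both from depth and take an enlarged crop of the notches.

Run:
```python
from h import *
im,dep,c=load('w1')
v,u=np.mgrid[150:415,270:360]; px=np.c_[u.ravel(),v.ravel()]; dd=dep[v,u].ravel()
P=ondepth('wrist',px,dd,c)
ok=dd>0
z=P[:,2]
print(np.histogram(z[ok],np.arange(0,.07,.005)))
th=np.radians(40.4); ax=np.array([np.cos(th),np.sin(th)])
for nm,lo,hi in (('tops',.048,.062),('notch',.036,.048),('rail',.02,.03)):
    k=ok&(z>lo)&(z<hi); a=P[k,:2]@ax; b=P[k,:2]@np.array([-ax[1],ax[0]])
    print(nm,k.sum())
    for s0 in np.arange(a.min(),a.max(),.01) if k.sum() else []:
        q=(a>=s0)&(a<s0+.01)
        if q.sum()>3: print(round(s0,3),q.sum(),b[q].min().round(4),b[q].max().round(4),np.median(b[q]).round(4),np.median(z[k][q]).round(4),px[k][q].mean(0).round(0))
cv2.imwrite('pics/c2.png',np.clip(cv2.resize(im[150:420,265:365],None,fx=3,fy=2.2,interpolation=cv2.INTER_CUBIC).astype(float)*1.7,0,255).astype(np.uint8)[:,:,::-1])
```

```text
(array([ 4256,   195,   673,   143,  1328, 12755,    65,    70,   145,
         417,   451,  1771,     0,     0]), array([0.   , 0.005, 0.01 , 0.015, 0.02 , 0.025, 0.03 , 0.035, 0.04 ,
       0.045, 0.05 , 0.055, 0.06 , 0.065, 0.07 ]))
tops 2254
0.405 134 -0.1248 -0.1163 -0.1205 0.0555 [314. 409.]
0.415 148 -0.1248 -0.1163 -0.1205 0.0555 [314. 398.]
0.425 165 -0.1247 -0.1157 -0.1206 0.0555 [314. 386.]
0.435 166 -0.1247 -0.1158 -0.1199 0.0554 [313. 374.]
0.445 176 -0.1246 -0.1158 -0.1206 0.0555 [314. 362.]
0.455 203 -0.1246 -0.1159 -0.1206 0.0555 [314. 348.]
0.465 71 -0.1246 -0.1158 -0.1199 0.0521 [313. 339.]
0.505 182 -0.1244 -0.1163 -0.1206 0.0556 [314. 278.]
0.515 224 -0.1243 -0.1157 -0.12 0.0556 [313. 264.]
0.525 231 -0.1243 -0.1157 -0.12 0.0556 [313. 248.]
0.535 242 -0.1243 -0.1158 -0.1201 0.0557 [313. 233.]
0.545 244 -0.1242 -0.1159 -0.1201 0.0557 [313. 216.]
0.555 68 -0.1242 -0.1158 -0.1201 0.0546 [313. 206.]
notch 581
0.465 208 -0.1246 -0.1157 -0.1198 0.0455 [313. 328.]
0.475 86 -0.1246 -0.1155 -0.1205 0.041 [314. 318.]
0.555 214 -0.1242 -0.1156 -0.1199 0.0456 [313. 196.]
0.56
[... 462 characters left out ...]
0262 [314. 335.]
0.457 628 -0.1453 -0.0952 -0.1142 0.0265 [314. 324.]
0.467 721 -0.1451 -0.0955 -0.1203 0.0265 [314. 311.]
0.477 672 -0.1453 -0.095 -0.1138 0.0265 [314. 299.]
0.487 695 -0.1454 -0.0954 -0.1267 0.0264 [314. 286.]
0.497 720 -0.145 -0.0952 -0.114 0.0265 [314. 273.]
0.507 741 -0.1453 -0.0952 -0.114 0.0265 [313. 260.]
0.517 775 -0.1452 -0.0955 -0.1265 0.0265 [314. 246.]
0.527 800 -0.1449 -0.0951 -0.1142 0.0264 [313. 232.]
0.537 825 -0.1452 -0.0954 -0.1142 0.0265 [314. 218.]
0.547 854 -0.1451 -0.0951 -0.1264 0.0266 [314. 203.]
0.557 893 -0.1449 -0.0953 -0.1197 0.0265 [314. 188.]
0.567 1057 -0.1452 -0.095 -0.1204 0.0265 [314. 172.]
0.577 605 -0.145 -0.0952 -0.1198 0.0264 [313. 161.]
```

View pics/c2.png

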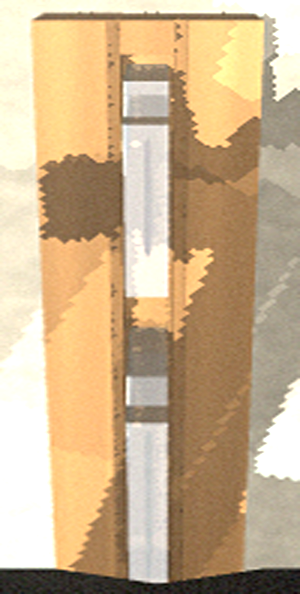

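Both slides have the notch at the rail's +x end, so their label faces point towards rail +y (heading about 130°). The short slide's centre is 4 mm along tool +x and -2 mm along tool y. Descending to grip it.

Emit:
step_arm --pt "4 -2 0 0 0.6" --pt "0 0 30 0 0.6" --pt "0 0 30 0 0.6" --pt "0 0 20 0 0.6" --pt "0 0 10 0 0.6" --pt "0 0 10 0 0.6" --pt "0 0 0 0 0.6" --pt "0 0 0 0 0.6" --force 40

```text
t: 3.48
ee_pos: [0.4873, 0.2568, 0.0321]
tcp_rot: [[0.763, 0.646, 0.0], [0.646, -0.763, 0.0], [0.0, 0.0, -1.0]]
wrist_force: [0.7, -0.9, 0.1]
gripper_width: 0.601
```

Emit:
step_arm --pt "0 0 0 0 0" --pt "0 0 0 0 0" --pt "0 0 0 0 0" --pt "0 0 0 0 0" --pt "0 0 0 0 0" --pt "0 0 0 0 0" --pt "0 0 0 0 0" --pt "0 0 0 0 0"

```text
t: 4.15
ee_pos: [0.4877, 0.2569, 0.0328]
tcp_rot: [[0.764, 0.646, 0.002], [0.646, -0.764, 0.001], [0.002, 0.001, -1.0]]
wrist_force: [-0.9, -0.3, 7.2]
gripper_width: 0.094
```

Emit:
step_arm --pt "0 0 -10 0 0" --pt "0 0 -20 0 0" --pt "0 0 -40 0 0" --pt "0 0 -40 0 0"

```text
t: 4.48
ee_pos: [0.4849, 0.2558, 0.1414]
tcp_rot: [[0.764, 0.646, -0.005], [0.646, -0.764, -0.002], [-0.005, -0.002, -1.0]]
wrist_force: [0.9, 0.7, 0.4]
gripper_width: 0.099
```

Emit:
step_arm --pt "-25.5 30.4 0 0 0" --pt "-25.5 30.4 0 0 0" --pt "-25.5 30.4 0 0 0" --pt "-25.5 30.4 0 0 0" --pt "-25.5 30.4 0 0 0" --pt "-25.5 30.4 0 0 0" --pt "-25.5 30.4 0 0 0" --pt "-25.5 30.4 0 0 0" --pt "-25.5 30.4 0 0 0"

```text
t: 5.23
ee_pos: [0.4876, -0.1024, 0.1423]
tcp_rot: [[0.764, 0.646, 0.0], [0.646, -0.764, -0.0], [0.0, 0.0, -1.0]]
wrist_force: [1.2, -0.3, 0.6]
gripper_width: 0.094
```

Emit:
step_arm --pt "-2.7 37.7 0 0 0" --pt "-2.7 37.7 0 0 0" --pt "-2.7 37.7 0 0 0" --pt "-2.7 37.7 0 0 0" --pt "-2.7 37.7 0 0 0" --pt "0 0 0 0 0" --pt "0 0 0 0 0"

```text
t: 5.82
ee_pos: [0.5994, -0.2545, 0.1407]
tcp_rot: [[0.765, 0.644, -0.002], [0.644, -0.765, 0.001], [-0.001, -0.002, -1.0]]
wrist_force: [-0.0, 0.1, -0.7]
gripper_width: 0.093
```

Run:
```python
from h import *
s=robot.get_state(); print(s['t'],s['ee_pos'],s['tcp_rot'],s['q'],s['gripper_width'])
im,dep=snap('wrist','w2')
cv2.imwrite('pics/w2b.png',np.clip(im.astype(float)*1.6,0,255).astype(np.uint8)[:,:,::-1])
```

```text
5.8167 [ 0.5994262  -0.25454889  0.14066969] [[ 7.65020122e-01  6.44004211e-01 -1.66993296e-03]
 [ 6.44006027e-01 -7.65019836e-01  9.42036810e-04]
 [-6.70856170e-04 -1.79612401e-03 -9.99998162e-01]] [-2.99403483e+01  2.04455517e+01  8.79088992e+01 -1.03418911e-03
  7.17553990e+01  1.99688085e+01] 0.09276842953493747
```

View pics/w2b.png

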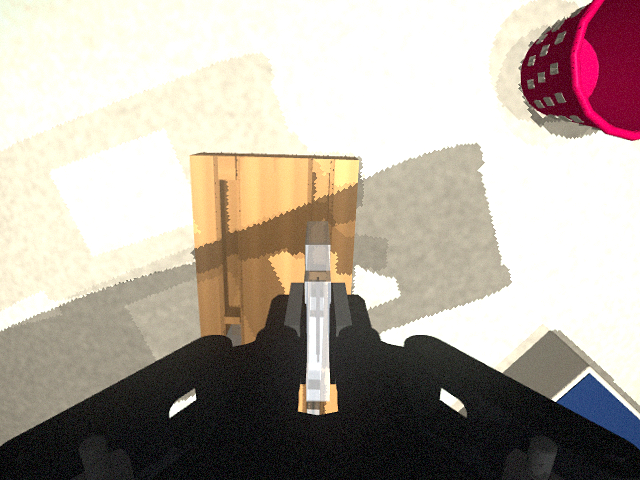

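The short slide is held at (317,300). The block's end edge is at row 155, its right edge near col 358, and the empty groove starts around (320,165). I'll fit the edges from depth.

Run:
```python
from h import *
im,dep,c=load('w2'); s=robot.get_state(); T=np.array(s['tcp_rot']); p=np.array(s['ee_pos'])
v,u=np.mgrid[130:420,180:375]; px=np.c_[u.ravel(),v.ravel()]; dd=dep[v,u].ravel()
P=ondepth('wrist',px,dd,c); Q=(P-p)@T  # tool frame
z=P[:,2]; top=(dd>0)&(z>.0235)&(z<.029)&(v.ravel()<330)
print('ztop',np.median(z[top]))
# end edge: for each y-bin max x ; right edge: max y per x-bin ; left edge min y
def fit(A,B,mode,rng,w=.004):
    pts=[]
    for k in np.arange(*rng,w):
        q=(A>=k)&(A<k+w)
        if q.sum()>4: pts.append((k+w/2,B[q].max() if mode else B[q].min()))
    pts=np.array(pts); 
    f=np.polyfit(*pts.T,1)
    for _ in range(3):
        r=pts[:,1]-np.polyval(f,pts[:,0]); g=abs(r)<max(.001,1.5*np.median(abs(r))); f=np.polyfit(*pts[g].T,1)
    return f,r.std(),g.sum(),len(pts)
X,Y=Q[top,0],Q[top,1]
print('end',fit(Y,X,1,(-.08,.025)))
print('right',fit(X,Y,1,(-.0,.055)))
print('left',fit(X,Y,0,(-.0,.055)))
# groove walls: deep points
g=(dd>0)&(z<.023)&(z>.005)&(Q[:,0]>.01)&(Q[:,0]<.056)
for a,b in ((-.02,.03),(-.095,-.04)):
  for k in np.arange(0.01,.06,.004):
    q=g&(Q[:,1]>a)&(Q[:,1]<b)&(Q[:,0]>=k)&(Q[:,0]<k+.004)
    if q.sum()>2: print(round(k,3),q.sum(),Q[q,1].min().round(4),Q[q,1].max().round(4),z[q].min().round(4))
# held slide
h=(dd>0)&(Q[:,2]<-.0)&(Q[:,2]>-.03)&(abs(Q[:,1])<.012)
h2=(dd>0)&(z>.10)&(abs(Q[:,1])<.0085)&(abs(Q[:,0])<.045)
for k in np.arange(-.045,.045,.005):
    q=h2&(Q[:,0]>=k)&(Q[:,0]<k+.005)
    if q.sum()>2: print('sl',k.round(3),q.sum(),Q[q,1].min().round(4),Q[q,1].max().round(4),np.median(Q[q,2]).round(4))
```

```text
ztop 0.026510465718816212
end (array([-0.02965392,  0.04799986]), np.float64(0.00019921685382753032), np.int64(27), 27)
right (array([0.03463478, 0.0278561 ]), np.float64(0.008126584803749188), np.int64(12), 13)
left (array([ 0.03431101, -0.08603322]), np.float64(0.0002070912513545722), np.int64(13), 13)
0.01 89 -0.0026 0.0095 0.0089
0.014 99 -0.0025 0.0097 0.0092
0.018 89 -0.0024 0.0101 0.0085
0.022 98 -0.0019 0.0101 0.0087
0.026 94 -0.0024 0.0101 0.0091
0.03 107 -0.0019 0.0101 0.0094
0.034 70 -0.0024 0.0107 0.0095
0.042 4 -0.0016 0.0106 0.0222
0.046 153 -0.0197 0.0296 0.0052
0.01 85 -0.0669 -0.0545 0.0092
0.014 97 -0.0672 -0.0575 0.0089
0.018 87 -0.0663 -0.0573 0.0083
0.022 85 -0.0665 -0.0545 0.0086
0.026 93 -0.0671 -0.0546 0.0094
0.03 41 -0.0662 -0.0535 0.0091
0.046 90 -0.0745 -0.0402 0.0054
0.05 44 -0.0842 -0.0559 0.0052
sl -0.035 91 -0.0022 0.0066 -0.0224
sl -0.03 260 -0.0022 0.0066 -0.0225
sl -0.025 265 -0.0022 0.0065 -0.0225
sl -0.02 260 -0.0021 0.0065 -0.0225
sl -0.015 368 -0.004 0.0085 -0.0228
sl -0.01 617 -0.0052 0.0085 -0.0368
sl -0.005 600 -0.0051 0.0084 -0.0349
sl -0.0 622 -0.0045 0.0085 -0.0332
sl 0.005 2153 -0.0085 0.0085 -0.0334
sl 0.01 1280 -0.0085 0.0085 -0.0479
sl 0.015 1633 -0.0085 0.0066 -0.0706
sl 0.02 316 -0.0025 0.0064 -0.0125
sl 0.025 752 -0.0027 0.0066 -0.0038
```

Emit:
step_arm --pt "5 0.2 0 0.033 0" --pt "0 0 30 0 0" --pt "0 0 30 0 0" --pt "0 0 15 0 0" --pt "0 0 0 0 0" --pt "0 0 0 0 0"

```text
t: 6.37
ee_pos: [0.6025, -0.2489, 0.0663]
tcp_rot: [[0.784, 0.621, -0.002], [0.621, -0.784, 0.001], [-0.001, -0.002, -1.0]]
wrist_force: [0.0, -0.7, 0.6]
gripper_width: 0.092
```

Emit:
step_arm --pt "0 0 5 0 0" --pt "0 0 5 0 0" --pt "0 0 5 0 0" --pt "0 0 5 0 0" --pt "0 0 0 0 0"

```text
t: 6.78
ee_pos: [0.6034, -0.2501, 0.046]
tcp_rot: [[0.785, 0.62, -0.0], [0.62, -0.785, 0.0], [0.0, -0.0, -1.0]]
wrist_force: [0.5, -0.4, 0.1]
gripper_width: 0.099
```

Emit:
step_arm --pt "0 0 4 0 0" --pt "0 0 4 0 0" --pt "0 0 3 0 0" --pt "0 0 0 0 0" --pt "0 0 0 0 0"

```text
t: 7.2
ee_pos: [0.6035, -0.2503, 0.0354]
tcp_rot: [[0.785, 0.62, -0.0], [0.62, -0.785, -0.0], [-0.0, 0.0, -1.0]]
wrist_force: [0.0, -1.6, -1.1]
gripper_width: 0.094
```

Emit:
step_arm --pt "0 0 2 0 0" --pt "0 0 0 0 0" --pt "0 0 0 0 0"

```text
t: 7.45
ee_pos: [0.6036, -0.2503, 0.0337]
tcp_rot: [[0.785, 0.62, 0.0], [0.62, -0.785, -0.0], [0.0, 0.0, -1.0]]
wrist_force: [1.0, -1.7, -1.8]
gripper_width: 0.097
```

In the groove with almost no force. Another 1 mm to touch the floor, then release.

Emit:
step_arm --pt "0 0 1 0 0" --pt "0 0 0.5 0 0" --pt "0 0 0 0 0" --pt "0 0 0 0 0"

```text
t: 7.78
ee_pos: [0.6037, -0.2503, 0.0328]
tcp_rot: [[0.785, 0.62, 0.0], [0.62, -0.785, -0.0], [0.0, 0.0, -1.0]]
wrist_force: [-1.2, -0.7, 5.2]
gripper_width: 0.093
```

Emit:
step_arm --pt "0 0 0 0 0.2" --pt "0 0 0 0 0.3" --pt "0 0 0 0 0.4" --pt "0 0 0 0 0.5" --pt "0 0 0 0 0.5" --pt "0 0 0 0 0.5" --pt "0 0 0 0 0.5"

```text
t: 8.37
ee_pos: [0.6035, -0.2501, 0.0321]
tcp_rot: [[0.785, 0.62, -0.0], [0.62, -0.785, 0.0], [-0.0, -0.0, -1.0]]
wrist_force: [0.4, -0.4, 0.2]
gripper_width: 0.499
```

Emit:
step_arm --pt "0 0 -10 0 0.5" --pt "0 0 -25 0 0.5" --pt "0 0 -35 0 0.5" --pt "0 0 -40 0 0.5" --pt "0 0 0 0 0.5" --pt "0 0 0 0 0.5"

```text
t: 8.87
ee_pos: [0.6061, -0.2516, 0.1475]
tcp_rot: [[0.785, 0.62, 0.008], [0.62, -0.785, -0.004], [0.003, 0.008, -1.0]]
wrist_force: [-0.2, 0.3, -1.4]
gripper_width: 0.497
```

Run:
```python
from h import *
im,dep=snap('wrist','w3'); s=robot.get_state(); T=np.array(s['tcp_rot']); p=np.array(s['ee_pos']); c=load('w3')[2]; print(p,s['q'])
v,u=np.mgrid[130:440,200:420]; px=np.c_[u.ravel(),v.ravel()]; dd=dep[v,u].ravel()
P=ondepth('wrist',px,dd,c); Q=(P-p)@T; z=P[:,2]
for lo,hi in((.035,.05),(.05,.065)):
    k=(dd>0)&(z>lo)&(z<hi)&(abs(Q[:,1])<.02)&(abs(Q[:,0])<.045); print(k.sum(),Q[k].min(0).round(4),Q[k].max(0).round(4),np.median(z[k]))
```

```text
[ 0.60451236 -0.25067696  0.14462396] [-2.94198505e+01  2.03934625e+01  8.75266481e+01 -1.94050056e-03
  7.18643303e+01  2.22583884e+01]
271 [ 0.0178 -0.0053  0.0947] [0.0283 0.0039 0.1096] 0.045578634396968604
1072 [-0.0323 -0.0052  0.0869] [0.0185 0.0039 0.0946] 0.055596081998076224
```

The short slide stands with its top at 0.0556, the same height as it had in the rail. Next is the long slide, with tool y turned along its label normal and the grip at slide x ≈ -10 mm.

Emit:
step_arm --pt "9 -38.9 0 0 0.5" --pt "9 -38.9 0 0 0.5" --pt "9 -38.9 0 0 0.5" --pt "9 -38.9 0 0 0.5" --pt "9 -38.9 0 0 0.5" --pt "9 -38.9 0 0 0.5" --pt "9 -38.9 0 0 0.5" --pt "9 -38.9 0 0 0.5" --pt "9 -38.9 0 0 0.5" --pt "9 -38.9 0 0 0.5" --pt "9 -38.9 0 0 0.5" --pt "9 -38.9 0 0 0.5"

```text
t: 9.92
ee_pos: [0.3965, 0.1842, 0.141]
tcp_rot: [[0.785, 0.62, -0.002], [0.62, -0.785, -0.001], [-0.002, -0.001, -1.0]]
wrist_force: [1.2, 0.3, 0.8]
gripper_width: 0.5
```

Emit:
step_arm --pt "0 0 0 -0.1223 0.5" --pt "0 0 0 -0.1223 0.5" --pt "0 0 0 -0.1223 0.5" --pt "0 0 0 -0.1223 0.5" --pt "0 0 0 -0.1223 0.5" --pt "0 0 0 -0.1223 0.5" --pt "0 0 0 -0.1223 0.5" --pt "0 0 0 -0.1223 0.5" --pt "0 0 0 -0.1223 0.5" --pt "0 0 0 -0.1223 0.5" --pt "0 0 0 -0.1223 0.5" --pt "0 0 0 -0.1223 0.5"

```text
t: 10.92
ee_pos: [0.3976, 0.1827, 0.1407]
tcp_rot: [[-0.541, 0.841, -0.003], [0.841, 0.541, -0.001], [0.001, -0.003, -1.0]]
wrist_force: [0.3, 0.1, 0.3]
gripper_width: 0.498
```

Emit:
step_arm --pt "0 0 0 -0.1223 0.5" --pt "0 0 0 -0.1223 0.5" --pt "0 0 0 -0.1223 0.5" --pt "0 0 0 -0.1223 0.5" --pt "0 0 0 -0.1223 0.5" --pt "0 0 0 -0.1223 0.5" --pt "0 0 0 -0.1223 0.5" --pt "0 0 0 -0.1223 0.5" --pt "0 0 0 -0.1223 0.5" --pt "0 0 0 -0.1223 0.5" --pt "0 0 0 -0.1223 0.5" --pt "0 0 0 -0.1223 0.5"

```text
t: 11.92
ee_pos: [0.3975, 0.1827, 0.1407]
tcp_rot: [[-0.892, -0.451, -0.003], [-0.451, 0.892, -0.001], [0.003, 0.001, -1.0]]
wrist_force: [-0.7, -0.7, 0.6]
gripper_width: 0.5
```

Emit:
step_arm --pt "0 0 0 -0.1223 0.5" --pt "0 0 0 -0.1223 0.5" --pt "0 0 0 0 0.5" --pt "0 0 0 0 0.5" --pt "0 0 0 0 0.5"

```text
t: 12.33
ee_pos: [0.3982, 0.1829, 0.1415]
tcp_rot: [[-0.763, -0.647, -0.001], [-0.647, 0.763, -0.0], [0.001, 0.001, -1.0]]
wrist_force: [-0.0, 0.5, 0.2]
gripper_width: 0.498
```

Run:
```python
from h import *
s=robot.get_state(); T=np.array(s['tcp_rot']); p=np.array(s['ee_pos']); im,dep=snap('wrist','w4'); c=load('w4')[2]; print(p,s['q'],T,s['t'])
v,u=np.mgrid[100:470,240:400]; px=np.c_[u.ravel(),v.ravel()]; dd=dep[v,u].ravel()
P=ondepth('wrist',px,dd,c); Q=(P-p)@T; z=P[:,2]
for lo,hi in((.04,.05),(.05,.062)):
    k=(dd>0)&(z>lo)&(z<hi)&(abs(Q[:,1])<.02)&(abs(Q[:,0])<.12)
    if k.sum()==0: continue
    print(k.sum(),Q[k].min(0).round(4),Q[k].max(0).round(4),np.median(z[k]))
    for x in np.arange(-.1,.1,.01):
        q=k&(Q[:,0]>=x)&(Q[:,0]<x+.01)
        if q.sum()>5: print(x.round(3),q.sum(),Q[q,0].min().round(4),Q[q,0].max().round(4),Q[q,1].min().round(4),Q[q,1].max().round(4))
```

```text
[0.39823762 0.18289959 0.1414816 ] [ 1.43372825e+01 -8.69170692e+00  1.19388973e+02 -2.24317518e-03
  6.93896233e+01 -1.15967954e+02] [[-7.62599277e-01 -6.46869547e-01 -1.46020411e-03]
 [-6.46869724e-01  7.62600414e-01 -4.11036404e-04]
 [ 1.37943919e-03  6.31105768e-04 -9.99998849e-01]] 12.3333
108 [-0.0539 -0.0055  0.093 ] [0.0365 0.0033 0.1014] 0.045735321270343396
-0.06 67 -0.0539 -0.05 -0.0051 0.0033
-0.05 11 -0.05 -0.0493 -0.0044 0.0033
0.03 30 0.036 0.0365 -0.0055 0.0028
1709 [-0.0444 -0.0059  0.084 ] [0.0364 0.0031 0.091 ] 0.0557265479904471
-0.05 84 -0.0444 -0.04 -0.0056 0.0031
-0.04 189 -0.04 -0.0301 -0.0055 0.0031
-0.03 198 -0.03 -0.02 -0.0055 0.003
-0.02 204 -0.0199 -0.0101 -0.0055 0.003
-0.01 210 -0.01 -0.0 -0.0054 0.0029
-0.0 216 0.0 0.0099 -0.0054 0.0028
0.01 214 0.01 0.0199 -0.0053 0.0028
0.02 223 0.02 0.03 -0.0053 0.0027
0.03 171 0.03 0.0364 -0.0059 0.0027
```

Emit:
step_arm --pt "3 -1.5 0 0 0.5" --pt "0 0 30 0 0.5" --pt "0 0 30 0 0.5" --pt "0 0 25 0 0.5" --pt "0 0 13 0 0.5" --pt "0 0 10 0 0.5" --pt "0 0 0 0 0.5" --pt "0 0 0 0 0.5" --force 50

```text
t: 13.05
ee_pos: [0.3975, 0.1799, 0.0343]
tcp_rot: [[-0.761, -0.649, -0.0], [-0.649, 0.761, -0.0], [0.0, 0.0, -1.0]]
wrist_force: [0.2, -0.0, -0.1]
gripper_width: 0.499
```

Emit:
step_arm --pt "0 0 0 0 0" --pt "0 0 0 0 0" --pt "0 0 0 0 0" --pt "0 0 0 0 0" --pt "0 0 0 0 0" --pt "0 0 0 0 0" --pt "0 0 0 0 0" --pt "0 0 0 0 0"

```text
t: 13.72
ee_pos: [0.3985, 0.1803, 0.0353]
tcp_rot: [[-0.76, -0.649, 0.002], [-0.649, 0.76, 0.001], [-0.002, -0.001, -1.0]]
wrist_force: [-2.2, 0.5, 7.5]
gripper_width: 0.09
```

Emit:
step_arm --pt "0 0 -10 0 0" --pt "0 0 -20 0 0" --pt "0 0 -40 0 0" --pt "0 0 -40 0 0" --pt "0 0 -40 0 0" --pt "0 0 -40 0 0" --pt "0 0 -40 0 0" --pt "0 0 -40 0 0" --pt "0 0 0 0 0"

```text
t: 14.47
ee_pos: [0.4007, 0.1808, 0.3142]
tcp_rot: [[-0.76, -0.65, 0.015], [-0.65, 0.76, 0.004], [-0.013, -0.007, -1.0]]
wrist_force: [0.9, 0.5, 0.9]
gripper_width: 0.089
```

Run:
```python
from h import *
s=robot.get_state(); T=np.array(s['tcp_rot']); p=np.array(s['ee_pos']); im,dep=snap('wrist','w5'); c=load('w5')[2]; print(p,s['q'],s['t'])
v,u=np.mgrid[100:470,240:400]; px=np.c_[u.ravel(),v.ravel()]; dd=dep[v,u].ravel()
P=ondepth('wrist',px,dd,c); Q=(P-p)@T
k0=(dd>0)&(abs(Q[:,1])<.008)&(abs(Q[:,0])<.12)&(Q[:,2]<.03)&(Q[:,2]>-.03)
for x in np.arange(-.08,.06,.005):
    q=k0&(Q[:,0]>=x)&(Q[:,0]<x+.005)
    if q.sum()>5: print(x.round(3),q.sum(),Q[q,0].min().round(4),Q[q,0].max().round(4),Q[q,1].min().round(4),Q[q,1].max().round(4),np.median(Q[q,2]).round(4))
```

```text
[0.40074166 0.18081151 0.31417812] [ 1.39880008e+01 -1.69039893e+01  1.07372348e+02 -2.91053099e-03
  8.86752069e+01 -1.16528174e+02] 14.4667
-0.04 166 -0.0391 -0.035 -0.0052 0.004 -0.0202
-0.035 237 -0.0349 -0.03 -0.0051 0.004 -0.0202
-0.03 251 -0.03 -0.025 -0.0051 0.0039 -0.0203
-0.025 264 -0.025 -0.02 -0.0051 0.0039 -0.0203
-0.02 240 -0.02 -0.015 -0.0046 0.0034 -0.0203
-0.015 250 -0.015 -0.01 -0.0046 0.0034 -0.0203
-0.01 257 -0.01 -0.005 -0.0046 0.0033 -0.0203
-0.005 263 -0.005 -0.0 -0.0046 0.0033 -0.0204
0.0 281 0.0001 0.005 -0.0046 0.0033 -0.0204
0.005 302 0.005 0.01 -0.0046 0.0033 -0.0205
0.01 935 0.01 0.015 -0.008 0.008 -0.0205
0.015 337 0.015 0.02 -0.0051 0.0037 -0.0205
0.02 354 0.02 0.025 -0.0051 0.0037 -0.0205
0.025 348 0.025 0.03 -0.005 0.0037 -0.0204
0.03 764 0.03 0.035 -0.0051 0.004 -0.0184
0.035 278 0.035 0.0355 -0.0051 0.0038 -0.0019
```

Emit:
step_arm --pt "-8 -29.2 -19.4 0 0" --pt "-8 -29.2 -19.4 0 0" --pt "-8 -29.2 -19.4 0 0" --pt "-8 -29.2 -19.4 0 0" --pt "-8 -29.2 -19.4 0 0" --pt "-8 -29.2 -19.4 0 0" --pt "-8 -29.2 -19.4 0 0" --pt "-8 -29.2 -19.4 0 0"

```text
t: 15.18
ee_pos: [0.5984, 0.0429, 0.4586]
tcp_rot: [[-0.76, -0.649, -0.003], [-0.649, 0.76, 0.0], [0.002, 0.002, -1.0]]
wrist_force: [1.2, 0.5, -0.5]
gripper_width: 0.094
```

Emit:
step_arm --pt "0 0 0 0.1225 0" --pt "0 0 0 0.1225 0" --pt "0 0 0 0.1225 0" --pt "0 0 0 0.1225 0" --pt "0 0 0 0.1225 0" --pt "0 0 0 0.1225 0" --pt "0 0 0 0.1225 0" --pt "0 0 0 0.1225 0" --pt "0 0 0 0.1225 0"

```text
t: 15.93
ee_pos: [0.5974, 0.0439, 0.4576]
tcp_rot: [[-0.92, 0.391, -0.003], [0.391, 0.92, 0.0], [0.003, -0.001, -1.0]]
wrist_force: [-0.3, 0.3, 0.2]
gripper_width: 0.089
```

Emit:
step_arm --pt "0 0 0 0.1225 0" --pt "0 0 0 0.1225 0" --pt "0 0 0 0.1225 0" --pt "0 0 0 0.1225 0" --pt "0 0 0 0.1225 0" --pt "0 0 0 0.1225 0" --pt "0 0 0 0.1225 0" --pt "0 0 0 0.1225 0" --pt "0 0 0 0.1225 0" --pt "0 0 0 0 0" --pt "0 0 0 0 0"

```text
t: 16.85
ee_pos: [0.5976, 0.044, 0.4581]
tcp_rot: [[-0.076, 0.997, -0.002], [0.997, 0.076, 0.0], [0.0, -0.002, -1.0]]
wrist_force: [-0.3, -0.4, -0.4]
gripper_width: 0.093
```

Run:
```python
from h import *
s=robot.get_state(); print(s['t'],s['ee_pos'],s['q'],np.array(s['tcp_rot']).round(3),s['gripper_width'])
```

```text
16.85 [0.59755734 0.04395293 0.45814533] [-3.33083269e+00  6.87945547e+00  7.01038223e+01 -4.37341337e-04
  1.03143098e+02 -7.71227344e+00] [[-0.076  0.997 -0.002]
 [ 0.997  0.076  0.   ]
 [ 0.    -0.002 -1.   ]] 0.09281305963084853
```

Emit:
step_arm --pt "0 41 0 0 0" --pt "0 41 0 0 0" --pt "0 41 0 0 0" --pt "0 41 0 0 0" --pt "0 41 0 0 0" --pt "0 41 0 0 0" --pt "0 41 0 0 0" --pt "0 41 0 0 0"

```text
t: 17.52
ee_pos: [0.8515, 0.0618, 0.432]
tcp_rot: [[-0.077, 0.997, 0.021], [0.997, 0.077, 0.003], [0.001, 0.021, -1.0]]
wrist_force: [-0.0, -0.9, -0.7]
gripper_width: 0.095
```

Emit:
step_arm --pt "0 30 0 0 0" --pt "0 30 0 0 0" --pt "0 30 0 0 0" --pt "0 0 0 0 0"

```text
t: 17.85
ee_pos: [0.8833, 0.0642, 0.4107]
tcp_rot: [[-0.076, 0.994, 0.082], [0.997, 0.076, 0.007], [0.0, 0.082, -0.997]]
wrist_force: [0.3, 0.2, -2.0]
gripper_width: 0.094
```

Run:
```python
from h import *
s=robot.get_state(); print(s['t'],s['ee_pos'],s['q'],np.array(s['tcp_rot']).round(3),s['gripper_width'])
```

```text
17.85 [0.88329922 0.06419079 0.41071151] [ -1.11187638  57.02247127   5.26186555   0.5068877  113.01255442
  -5.26977267] [[-0.076  0.994  0.082]
 [ 0.997  0.076  0.007]
 [ 0.     0.082 -0.997]] 0.09445994729562641
```

Pushing past the reach limit does tilt the tool forward (4.7° so far). Continuing outward and slightly up.

Emit:
step_arm --pt "0 38 -12 0 0" --pt "0 38 -12 0 0" --pt "0 38 -12 0 0" --pt "0 38 -12 0 0" --pt "0 38 -12 0 0" --pt "0 38 -12 0 0"

```text
t: 18.35
ee_pos: [0.9303, 0.0677, 0.4354]
tcp_rot: [[-0.073, 0.966, 0.247], [0.997, 0.071, 0.018], [-0.0, 0.247, -0.969]]
wrist_force: [-1.0, -0.3, -0.3]
gripper_width: 0.093
```

Run:
```python
from h import *
s=robot.get_state(); print(s['t'],s['ee_pos'],s['q'],np.array(s['tcp_rot']).round(3),s['gripper_width'])
```

```text
18.35 [0.93033946 0.06767082 0.43543205] [ -1.14412342  56.06279553   5.12105627   1.35351301 104.55975402
  -4.84960123] [[-0.073  0.966  0.247]
 [ 0.997  0.071  0.018]
 [-0.     0.247 -0.969]] 0.09273420474895999
```

Emit:
step_arm --pt "0 40 -5 0 0" --pt "0 40 -5 0 0" --pt "0 40 -5 0 0" --pt "0 40 -5 0 0" --pt "0 40 -5 0 0" --pt "0 40 -5 0 0" --pt "0 40 -5 0 0" --pt "0 40 -5 0 0" --pt "0 40 -5 0 0"

```text
t: 19.1
ee_pos: [1.0032, 0.073, 0.4728]
tcp_rot: [[-0.073, 0.876, 0.476], [0.997, 0.064, 0.035], [-0.0, 0.477, -0.879]]
wrist_force: [0.1, 0.5, -0.5]
gripper_width: 0.089
```

Run:
```python
from h import *
s=robot.get_state(); print(s['t'],s['ee_pos'],s['q'],np.array(s['tcp_rot']).round(3),s['gripper_width'])
```

```text
19.1 [1.00316537 0.07300745 0.47280501] [-1.16483243 55.57700591  5.11325132  2.53826411 90.89768513 -4.66327621] [[-0.073  0.876  0.476]
 [ 0.997  0.064  0.035]
 [-0.     0.477 -0.879]] 0.08859491120539298
```

Emit:
step_arm --pt "0 41 0 0 0" --pt "0 41 0 0 0" --pt "0 41 0 0 0" --pt "0 41 0 0 0" --pt "0 41 0 0 0" --pt "0 41 0 0 0" --pt "0 41 0 0 0" --pt "0 41 0 0 0" --pt "0 0 0 0 0"

```text
t: 19.85
ee_pos: [1.0526, 0.0767, 0.5377]
tcp_rot: [[-0.073, 0.748, 0.66], [0.997, 0.055, 0.048], [-0.0, 0.662, -0.75]]
wrist_force: [-0.5, -0.1, -0.9]
gripper_width: 0.091
```

Run:
```python
from h import *
s=robot.get_state(); print(s['t'],s['ee_pos'],s['q'],np.array(s['tcp_rot']).round(3),s['gripper_width'])
```

```text
19.85 [1.05258573 0.07672458 0.53770346] [-1.23003341 54.11913929  5.05484218  3.61496527 79.52916443 -4.72670004] [[-0.073  0.748  0.66 ]
 [ 0.997  0.055  0.048]
 [-0.     0.662 -0.75 ]] 0.09146345920692042
```

Emit:
step_arm --pt "0 41 0 0 0" --pt "0 41 0 0 0" --pt "0 0 0 0 0" --pt "0 0 0 0 0"

```text
t: 20.18
ee_pos: [1.059, 0.0772, 0.5594]
tcp_rot: [[-0.073, 0.713, 0.697], [0.997, 0.052, 0.051], [-0.0, 0.699, -0.715]]
wrist_force: [0.1, 0.4, -1.1]
gripper_width: 0.089
```

Run:
```python
from h import *
s=robot.get_state(); print(s['t'],s['ee_pos'],s['q'],np.array(s['tcp_rot']).round(4),s['gripper_width'])
```

```text
20.1833 [1.05903711 0.07719601 0.55944831] [-1.2712304  53.40377478  5.06810852  3.88488057 77.33658181 -4.76219597] [[-7.270e-02  7.132e-01  6.972e-01]
 [ 9.974e-01  5.220e-02  5.060e-02]
 [-3.000e-04  6.990e-01 -7.151e-01]] 0.08944563138761649
```

Emit:
step_arm --pt "0 35 0 0 0" --pt "0 0 0 0 0" --pt "0 0 0 0 0"

```text
t: 20.43
ee_pos: [1.0613, 0.0773, 0.5698]
tcp_rot: [[-0.073, 0.697, 0.713], [0.997, 0.051, 0.052], [-0.0, 0.715, -0.699]]
wrist_force: [-0.5, 0.1, -1.0]
gripper_width: 0.09
```

Emit:
step_arm --pt "0.5 -27.5 -26.9 0 0" --pt "0.5 -27.5 -26.9 0 0" --pt "0.5 -27.5 -26.9 0 0" --pt "0.5 -27.5 -26.9 0 0" --pt "0.5 -27.5 -26.9 0 0" --pt "0.5 -27.5 -26.9 0 0"

```text
t: 20.93
ee_pos: [0.8784, 0.0659, 0.5687]
tcp_rot: [[-0.073, 0.699, 0.712], [0.997, 0.051, 0.052], [-0.0, 0.714, -0.701]]
wrist_force: [-0.9, 0.3, 0.7]
gripper_width: 0.093
```

Emit:
step_arm --pt "0.5 -27.5 -26.9 0 0" --pt "0.5 -27.5 -26.9 0 0" --pt "0.5 -27.5 -26.9 0 0" --pt "0.5 -27.5 -26.9 0 0" --pt "0.5 -27.5 -26.9 0 0" --pt "0.5 -27.5 -26.9 0 0" --pt "0 0 0 0 0" --pt "0 0 0 0 0"

```text
t: 21.6
ee_pos: [0.6484, 0.0521, 0.567]
tcp_rot: [[-0.073, 0.696, 0.715], [0.997, 0.051, 0.052], [-0.001, 0.717, -0.698]]
wrist_force: [0.4, 0.5, -0.2]
gripper_width: 0.093
```

Run:
```python
from h import *
s=robot.get_state(); print(s['t'],s['ee_pos'],s['q'],np.array(s['tcp_rot']).round(4),s['gripper_width'])
```

```text
21.6 [0.64841956 0.05208442 0.56697757] [ -6.16088507 -19.47228236  93.45738248   8.42393238  60.97657219
 -11.39855752] [[-7.290e-02  6.957e-01  7.147e-01]
 [ 9.973e-01  5.150e-02  5.170e-02]
 [-8.000e-04  7.165e-01 -6.976e-01]] 0.0925501371673252
```

Emit:
step_arm --pt "5.2 -38.5 0 0 0" --pt "5.2 -38.5 0 0 0" --pt "5.2 -38.5 0 0 0" --pt "5.2 -38.5 0 0 0" --pt "5.2 -38.5 0 0 0" --pt "5.2 -38.5 0 0 0" --pt "5.2 -38.5 0 0 0" --pt "0 0 0 0 0" --pt "0 0 0 0 0"

```text
t: 22.35
ee_pos: [0.4655, 0.0764, 0.3704]
tcp_rot: [[-0.073, 0.704, 0.706], [0.997, 0.052, 0.052], [-0.0, 0.708, -0.706]]
wrist_force: [0.2, 0.5, 0.6]
gripper_width: 0.092
```

Run:
```python
from h import *
s=robot.get_state(); print(s['t'],s['ee_pos'],s['q'],np.array(s['tcp_rot']).round(4),s['gripper_width'])
R=np.array(s['tcp_rot']); L=np.array([.716,.0503,.27]); n=np.array([.705,.052,.707])
tgt=L-.1*n; off=np.array([-.0428,.0042,.0047])
print('tcp target',tgt-R@off,'go',R.T@(tgt-R@off-np.array(s['ee_pos']))*1000)
# held slide in tool frame
im,dep=snap('wrist','w6'); p=np.array(s['ee_pos']); c=load('w6')[2]
v,u=np.mgrid[100:470,240:400]; px=np.c_[u.ravel(),v.ravel()]; dd=dep[v,u].ravel()
P=ondepth('wrist',px,dd,c); Q=(P-p)@R
k=(dd>0)&(abs(Q[:,1])<.008)&(Q[:,2]<-.017)&(Q[:,2]>-.024)&(abs(Q[:,0])<.1); print(Q[k].min(0),Q[k].max(0),np.median(Q[k],0))
```

```text
22.35 [0.46550855 0.07636974 0.37035674] [ -4.90768709 -52.10643725 132.24328947   7.80417775  55.38587552
 -10.90772752] [[-7.300e-02  7.041e-01  7.063e-01]
 [ 9.973e-01  5.170e-02  5.150e-02]
 [-2.000e-04  7.082e-01 -7.060e-01]] 0.09196508823062154
tcp target [0.63609967 0.08732668 0.19963389] go [-1.48126579e+00 -2.21164089e-01  2.41589397e+02]
[-0.04102496 -0.0079598  -0.02398585] [ 0.03347682  0.00790832 -0.0170149 ] [ 0.0037358   0.00011797 -0.02024103]
```

Emit:
step_arm --pt "-0.2 0 30 0 0" --pt "-0.2 0 30 0 0" --pt "-0.2 0 30 0 0" --pt "-0.2 0 30 0 0" --pt "-0.2 0 30 0 0" --pt "-0.2 0 30 0 0" --pt "-0.2 0 30 0 0" --pt "-0.1 0 20 0 0" --pt "0 0 10 0 0" --pt "0 0 0 0 0" --pt "0 0 0 0 0" --pt "0 0 0 0 0"

```text
t: 23.4
ee_pos: [0.6375, 0.0867, 0.2065]
tcp_rot: [[-0.072, 0.699, 0.711], [0.997, 0.051, 0.051], [-0.001, 0.713, -0.701]]
wrist_force: [0.1, -0.2, -0.1]
gripper_width: 0.089
```

Run:
```python
from h import *
s=robot.get_state(); print(s['t'],s['ee_pos'],s['q'],np.array(s['tcp_rot']).round(4),s['gripper_width'],s['wrist_force'])
R=np.array(s['tcp_rot']); L=np.array([.716,.0503,.27]); n=np.array([.705,.052,.707])
tgt=L-.1*n; off=np.array([-.0428,.0042,.0047])
print('go',R.T@(tgt-R@off-np.array(s['ee_pos']))*1000)
im,dep=snap('scene','s2'); snap('wrist','w7')
a=cv2.resize(im[150:420,250:520],(560,560),interpolation=cv2.INTER_CUBIC)
cv2.imwrite('pics/s2b.png',np.clip(a.astype(float)*1.3,0,255).astype(np.uint8)[:,:,::-1])
```

```text
23.4 [0.6375036  0.08667129 0.2065351 ] [ -1.27256292 -10.99182102 125.46318376  10.94866502  20.49876426
 -14.11449905] [[-0.0722  0.6991  0.7114]
 [ 0.9974  0.0514  0.0507]
 [-0.0011  0.7132 -0.7009]] 0.08892401830134386 [ 0.06210686 -0.16758328 -0.06031555]
go [ 0.76783777 -5.90615237  3.95147513]
```

View pics/s2b.png

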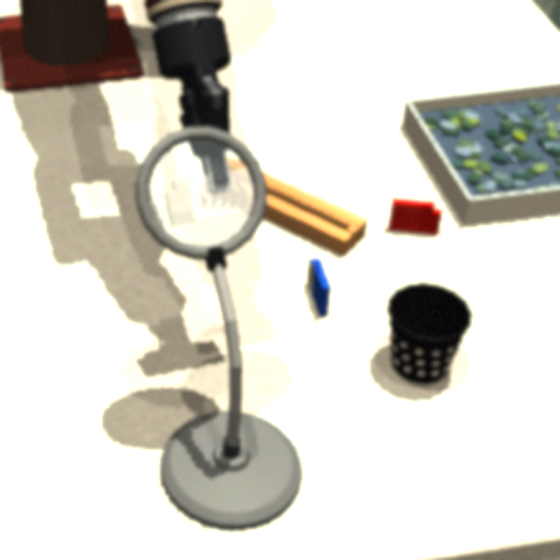

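The slide is behind the lens, with the frosted label near crop (180,200), left of the fingers. I'll apply the small correction and then check the label against the lens from the scene depth.

Emit:
step_arm --pt "0.8 -5.9 4 0 0" --pt "0 0 0 0 0" --pt "0 0 0 0 0" --pt "0 0 0 0 0" --pt "0 0 0 0 0" --pt "0 0 0 0 0"

```text
t: 24.0
ee_pos: [0.6345, 0.0876, 0.1971]
tcp_rot: [[-0.072, 0.701, 0.709], [0.997, 0.052, 0.051], [-0.001, 0.711, -0.703]]
wrist_force: [-0.6, 0.1, -0.4]
gripper_width: 0.092
```

Run:
```python
from h import *
s=robot.get_state(); R=np.array(s['tcp_rot']); p=np.array(s['ee_pos']); print(s['t'],p,R[:,1],s['gripper_width'])
off=np.array([-.0428,.0042,.0047]); lab=p+R@off
L=np.array([.716,.0503,.27]); n=np.array([.705,.052,.707]); d=lab-L
print('label',lab,'axial',d@n,'lateral',d-(d@n)*n,'ang',np.degrees(np.arccos(R[:,1]@n)))
im,dep=snap('scene','s3'); c=load('s3')[2]
# magnifier edges of frame from scene image with ring depth -> fit circle centre in plane
v,u=np.mgrid[195:295,300:400]; px=np.c_[u.ravel(),v.ravel()]; dd=dep[v,u].ravel(); P=ondepth('scene',px,dd,c)
k=(dd>0)&(abs((P-L)@n)<.02)&(np.linalg.norm(P-L,axis=1)<.08); print('near lens plane',k.sum())
e2=np.array([-.073,.997,0]); e1=np.cross(e2,n)
a,b=(P[k]-L)@e1,(P[k]-L)@e2
r=np.hypot(a,b); print('r',np.percentile(r,[1,50,99]),'a',a.min(),np.percentile(a,[1,99]),'b',np.percentile(b,[.2,99.8]))
# held slide points behind
w=(dd>0)&(abs((P-L)@n+.1)<.02)&(np.linalg.norm(P-lab,axis=1)<.09); print('slide pts',w.sum(), np.median((P[w]-L)@n) if w.sum() else '')
# lens circle pixel centre
print('proj lens',proj('scene',[L],c),'label',proj('scene',[lab],c))
corn=[lab+R@np.array([x,0,z]) for x,z in((-.012,-.015),(.012,-.025),(.012,.02),(-.012,.02))]
a=im[190:300,290:410].copy(); a=cv2.resize(a,(720,660),interpolation=cv2.INTER_CUBIC)
for q,col in [(proj('scene',[lab],c)[0],(255,0,0)),(proj('scene',[L],c)[0],(0,0,255))]+[(x,(255,0,255)) for x in proj('scene',corn,c)]:
    cv2.circle(a,(int((q[0]-290+.5)*6),int((q[1]-190+.5)*6)),4,col,-1)
cv2.imwrite('pics/s3b.png',cv2.resize(a,(640,587))[:,:,::-1])
```

```text
24.0 [0.63450919 0.08756295 0.19714735] [0.70130633 0.05152481 0.71099551] 0.09225326646894227
label [0.64388873 0.04533128 0.19686331] axial -0.1028044603946311 lateral [ 0.00036587  0.00037712 -0.00045394] ang 1.2179230283023945
near lens plane 3296
r [0.00627059 0.04453878 0.0701819 ] a -0.06432240924891218 [-0.05959573  0.07017871] b [-0.0597501   0.06039798]
slide pts 19 -0.09153690060317504
proj lens [[346.98284666 243.73921997]] label [[336.58323056 250.07253185]]
```

View pics/s3b.png

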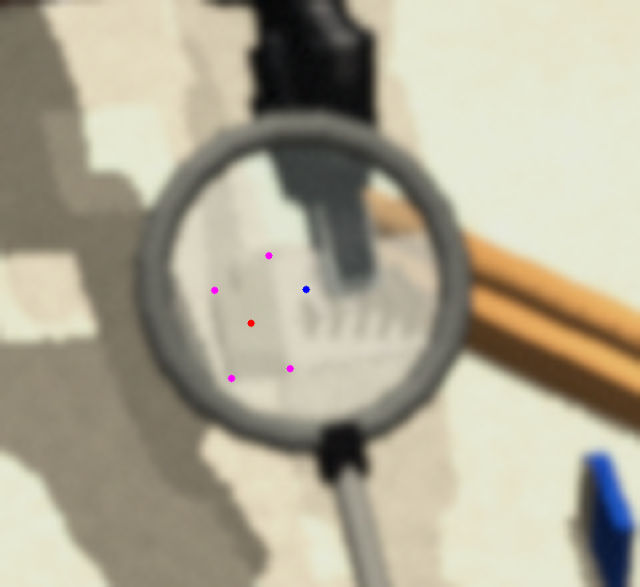

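The predicted label corners land on the frosted panel, around (215–290, 255–375), and the lens centre sits mid-ring at (306,289). The label is laterally within 1 mm of the axis, 103 mm below the glass, and tilted about 1°. Last step: a stillness check, then hand in.

Emit:
step_arm --pt "0 0 0 0 0" --pt "0 0 0 0 0" --pt "0 0 0 0 0" --pt "0 0 0 0 0" --pt "0 0 0 0 0" --pt "0 0 0 0 0"

```text
t: 24.55
ee_pos: [0.6345, 0.0876, 0.1969]
tcp_rot: [[-0.072, 0.702, 0.709], [0.997, 0.052, 0.051], [-0.001, 0.711, -0.704]]
wrist_force: [-0.5, -0.1, -0.9]
gripper_width: 0.09
```

Run:
```python
from h import *
s=robot.get_state(); print(s['t'],s['ee_pos'],s['joint_velocities'],s['gripper_width'])
im,_=snap('top','t2'); o=load('top0')[0]
for nm,(r0,r1,c0,c1) in dict(basket=(175,217,162,204),filed=(255,335,400,482),pocket=(228,262,400,440)).items():
    print(nm,np.abs(im[r0:r1,c0:c1].astype(int)-o[r0:r1,c0:c1]).mean().round(1))
print(robot.finish_job())
```

```text
24.55 [0.63445593 0.08755837 0.19689153] [ 0.06727816 -0.12227839  0.03284566 -0.00539418  0.08285963  0.02462149] 0.0895238054784272
basket 5.6
filed 9.5
pocket 13.4
the job is handed in; nothing more can be done
None
```

The job is handed in at 24.6 s. The short slide is filed in the empty pocket and the long slide is held still behind the magnifier.

- **Short slide:** I lowered it into the free short-row pocket until it touched the floor (about 5 N) and then released it. Its top stands at 55.6 mm, the same height as it had in the rail.
- **Long slide:** I found the label end by its notch and gripped the clear part by its faces. The moves can't tilt the tool directly, so I pushed past the arm's reach limit, high above the table, until it tilted to 45°. That worked.
- **Final hold:** The label centre works out within 1 mm of the lens axis and 103 mm below the glass. The slide is about 1° off square, and its label corners projected into the scene picture match the frosted panel. That position rests on my estimates of the lens and of the slide in the grip. Too few depth readings fell on the clear slide (19, at about 92 mm) to confirm the distance independently.
- **Bystanders:** I didn't see or feel contact with the magnifier at any point. In the last overhead picture the basket and the filed slides differ only a little from the first, and I didn't re-measure their positions. The difference is larger at the pocket, as expected now that it is filled.

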